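# Slide the heavy crate of eye nuts into the green inspection bay

### The job

Push the heavy black crate of eye nuts across the bench into the green-taped bay, until it stands squarely inside the tape with its back against the green stop bar, then draw back clear of it. It is tall and narrow, so push it low, near its base: it must slide along flat on the bench without tipping, and it must not be lifted. Leave everything else, the red bin and the loose parts and tools included, where it is.

Things in the scene. Friction and masses are not known exactly. Their poses are not given: they have to be found in the camera images.
- crate: Heavy black crate (about 2 kg) of steel eye nuts on a grey plinth. Plinth 100 (x) by 140 (y) mm, 40 mm high; body above 90 by 130 mm; top at 180 mm. Origin: centre of the underside, z up; x within 0.4 rad of the bay's x. Loose; takes 8 to 18 N to slide, moves only while pushed; pushed along x higher than about 70 mm it tips.
- bay_green: Bay for the crate, fixed: flat green tape frame closed at the far side by a green stop bar. Origin: where the centre of the crate's underside comes when home. x points away from the robot into the bar, y along it. Inside the tape: y = -90 to 90 mm, x = -80 mm to the bar's face at 50 mm. Bar 16 mm thick, 200 mm long, 30 mm high. Near side and flanks: tape only.
- bay_red: The same bay in red tape with a red stop bar, same sizes and axes. Not to be used: the red reject bin stands in it. Red and green bays change sides.
- reject_bin: Red open bin, 80 (x) by 140 (y) by 75 mm high, loose, standing in the red bay. Origin: centre of its underside. To be left alone.
- eye_nut_a_mid (a point): Steel eye nut standing upright between the two bays, 31 mm base, 46 mm wide, 63 mm high; the point is on its axis 30 mm up. To be left alone.
- eye_nut_b_mid (a point): Such an eye nut on the left of the bench; the point is on its axis 30 mm up. To be left alone.
- plug_gauge_mid (a point): Steel plug gauge standing upright behind the bays, 26 mm diameter, 100 mm high; the point is at its middle. To be left alone.
- caliper: Caliper lying on the right of the bench, 200 mm long (its x), 12 mm high; origin under the middle of its beam. To be left alone.
- solvent_mid (a point): White bottle with red cap on the right, 60 mm diameter, 160 mm high; the point is half-way up. To be left alone.
- wrench: Steel wrench lying on the left of the bench, along its x; origin under its middle. To be left alone.

How it is judged (in metres and radians):
At the end, for the whole second after the job is handed in: The crate stands flat and still, home in the green bay: its centre within 10 mm of home towards the stop bar (back against it), within 27 mm sideways (inside the tape), square to the bay within 0.08 rad; the red bin and all loose things within 20 mm of where they stood (x of crate in the frame of bay_green between -0.01 and 0.006 m and y of crate in the frame of bay_green between -0.027 and 0.027 m and angle between the x axis of crate and the x axis of bay_green, either way round below 0.08 rad and angle between crate's own z axis and vertical below 0.03 rad and height (world z) of crate below 0.004 m and linear speed of crate below 0.01 m/s and distance of each of reject_bin, eye_nut_a_mid, eye_nut_b_mid, plug_gauge_mid, caliper, solvent_mid, wrench from where it was at the start of the episode below 0.02 m); the robot touches nothing.
It fails at once if the crate tips more than 0.12 rad (angle between crate's own z axis and vertical above 0.12 rad).
It fails at once if the crate is lifted off the bench (height (world z) of crate above 0.012 m).
It fails at once if the red bin or a loose part, tool or bottle is moved more than 20 mm (distance of any of reject_bin, eye_nut_a_mid, eye_nut_b_mid, plug_gauge_mid, caliper, solvent_mid, wrench from where it was at the start of the episode above 0.02 m).
It also fails if it takes over 61 s, if anything falls off the work surface, if the arm or the gripper's body presses on something with over 40 N, if the wrist force passes 120 N, or if a joint passes its speed limit or range.

### The arm

A 6-joint arm with a two-finger parallel gripper is mounted at the origin on the work surface. World frame = base frame: x ahead of the robot, y to its left, z up, the work surface at z = 0. Lengths are in mm, angles in rad, forces in N, time in s.
With the tool pointing down it reaches from about 300 to 775 mm from the base axis. Payload 14.6 kg.
Tool frame: the origin (TCP) lies between the finger pads; the fingertips stand 19 mm ahead of it and the grasp point (between the pads) is the TCP; z points along the fingers, y is the line along which they close (so a half turn about z gives the same grasp; the last joint's range is limited). The gripper opens to 94 mm and grips with 3 to 60 N. Pads are 16 mm wide; open, the fingers measure 119 mm over their backs; the gripper's body (75 mm by 177 mm) begins 78 mm behind the grasp point.
Start: joints at [-1.362, 0.3, 1.521, -0, 1.321, -0.067], TCP at [149.767, -529.206, 224.446] pointing down, gripper open.
Joint ranges: [-3.03, 3.03], [-0.79, 2.21], [0.23, 2.52], [-1.04, 4.18], [0, 3.07], [-2.55, 2.55]. Speed limits (rad/s): [2.22, 2.22, 2.57, 3.14, 3.14, 3.14].

### API

Orientations are given as [roll, pitch, yaw] about the fixed x, y, z axes, in that order (R = Rz(yaw) Ry(pitch) Rx(roll)).
In Python, from cell import monitor, imaging, job, find_in, trace gives the robot as it stands. The module is installed in compiled form; this text tells all that it offers.
- The arm moves only by the tool arm_command, never from a script. Its argument "steps" is a list of rows, each a list of 5 numbers: the opening, from 0 (shut) to 1 (fully open), then the shift along the tool's x, y, z in mm, then the turn about the tool's z in degrees. In form: [[gripper, dx, dy, dz, turn], ...]. A call has 1 to 20 rows; each row is the pose to reach, as a shift and turn from the pose commanded when the call began, along the tool's axes at that moment; what a row does not reach only later rows make up. A row lasts 1/8 s, in which the tool goes at most 62.5 mm and 10.7 degrees, less where a joint would pass 70% of its speed; a pose out of reach is approached as far as the arm can. A call with a gripper value outside its range is refused whole. The fingers move at their own pace and stop on an object; "force" is the grip in N (left out, the last holds). Time passes only in rows, so rows that repeat a pose let the fingers close. It gives the time, the measured TCP pose, the force, the opening and the grip force at its end, in the units of the state.
- monitor.read_state(): the state, without advancing time (a new reading comes with each control period).
- imaging.camera(name): name is "scene" or "top" or "wrist"; returns a dict with "img" (420x560x3 uint8, red, green, blue), "mtx" (3x3 intrinsics, pixels), "view" (4x4, takes a point from world to camera coordinates). Camera axes: x right, y down, z forward; pixel columns grow to the right and rows downward; lengths in mm; the calibration is good to about 2 mm. A picture is of the moment at which its call begins. There is no depth.
- job.sign_off(): hands the job in; it is judged then, once.
Trained networks look in a picture, given as the dict that the camera call returned (one of the last four; its "shot" number tells which), for a name from the list of things; names that differ only in an ending like _2 or _b are one class to them, and where a whole thing is asked for, a point or a joint stands for the part that bears it (a point fixed in the world has none). Each returns a list of dicts, best first, with "p" (0 to 1); they miss things now and then, are a little off and sometimes report something else, mostly with a low value. They report only what shows in the picture. A call takes as long as a camera call.
- find_in(picture, target): "rect" ([centre column, centre row, width, height] in pixels, round what is visible of it).
- trace(picture, target): "region" (420x560 bool, what is visible of it) and "rect" ([centre column, centre row, width, height] in pixels, round what is visible of it).
The state is a dict: "clock": time; "joints": joint angles; "qd": joint speeds; "effort": joint torques, N m; "eef_pos": TCP position; "eef_rot": TCP orientation; "wrist_force": force on the tool from outside, world axes, zero at the start; "moment": the same for the moment, N m; "finger_gap": finger opening in mm; "finger_force": force on a finger pad.
Only numpy, scipy, OpenCV 4.12 (cv2) and the standard library are available. Lean on these libraries where they do the work, as an engineer would, in place of code of your own. Each camera call takes 0.05 s, during which the arm holds its last target. There are 200 camera calls.

## Working session

There is one attempt and no reset: what is moved stays moved. The work goes in short steps, Python scripts to look and compute and a tool call to move; the robot and the scene stay as the last step left them, time stands still between calls to the robot, and variables do not carry over. Pictures are saved under pics/ and viewed, at most 10 in all, crops included, and the job is handed in when it is done.

Besides the shell and the picture viewer there is one more tool, called after "Request:" by a JSON object that holds its "name" and its "arguments". arm_command: Moves the arm, as the interface text tells. Its arguments: {"type":"object","properties":{"steps":{"type":"array","items":{"type":"array","items":{"type":"number"}}},"force":{"type":"number"}},"required":["steps"]}

```bash
mkdir -p pics; cat > h.py <<'E'
import numpy as np, cv2
from cell import monitor, imaging, job, find_in, trace
def save(c,n): cv2.imwrite('pics/'+n,c['img'][:,:,::-1])
def ground(c,uv,z=0):
    uv=np.atleast_2d(uv).astype(float); R=c['view'][:3,:3]; t=c['view'][:3,3]
    o=-R.T@t; d=(R.T@np.linalg.inv(c['mtx'])@np.c_[uv,np.ones(len(uv))].T).T
    return o+d*((z-o[2])/d[:,2])[:,None]
def proj(c,P):
    q=(c['view'][:3,:3]@np.atleast_2d(P).T).T+c['view'][:3,3]; q=(c['mtx']@q.T).T
    return q[:,:2]/q[:,2:]
E
python3 - <<'E'
from h import *
a=imaging.camera('top');b=imaging.camera('scene')
im=np.vstack([a['img'],b['img']]);save(a,'top.png');save(b,'scene.png')
for c in(a,b):
    print(-c['view'][:3,:3].T@c['view'][:3,3])
    for n in['crate','bay_green','reject_bin','eye_nut_a_mid','plug_gauge_mid','solvent_mid','caliper','wrench']:
        print(n,[(np.round(r['rect']),round(r['p'],2),ground(c,r['rect'][:2])[0].round()) for r in find_in(c,n)[:2]])
print(monitor.read_state())
E
```

```text
[442.09458112  -2.19923035 927.87493047]
crate [(array([274., 231.,  71.,  64.]), 0.58, array([535.,  -3.,   0.]))]
bay_green [(array([351., 186.,  86.,  69.]), 0.64, array([ 644., -192.,    0.]))]
reject_bin [(array([107., 223.,  41.,  66.]), 0.58, array([557., 395.,   0.])), (array([209., 172.,  66.,  42.]), 0.57, array([680., 155.,   0.]))]
eye_nut_a_mid [(array([270., 175.,  15.,  13.]), 0.67, array([672.,   6.,   0.]))]
plug_gauge_mid [(array([274., 139.,  10.,  26.]), 0.68, array([765.,  -6.,   0.])), (array([351., 185.,  89.,  69.]), 0.5, array([ 646., -191.,    0.]))]
solvent_mid [(array([443., 209.,  51.,  31.]), 0.58, array([ 584., -415.,    0.]))]
caliper [(array([438., 278.,  45.,  80.]), 0.86, array([ 419., -391.,    0.])), (array([444., 209.,  51.,  32.]), 0.36, array([ 585., -417.,    0.]))]
wrench [(array([121., 261.,  20.,  16.]), 0.58, array([467., 356.,   0.]))]
[1347.60631732  -81.23797858  947.371172  ]
crate [(array([271., 188.,  60.,  86.]), 0.93, array([444.,  12.,   0.])), (array([278., 250.,  21.,  19.]), 0.58, array([654.,   7.,   0.]))]
bay_green [(array([
[... 665 characters left out ...]
77., 145.,   0.]))]
{'clock': 0.9, 'joints': array([-1.36161795e+00,  2.99930983e-01,  1.52104195e+00, -1.45930220e-05,
        1.32069725e+00, -6.65784377e-02]), 'qd': array([-0.00069551, -0.00114772,  0.00047503, -0.00149227, -0.00078464,
       -0.00020764]), 'effort': array([-1.01073954e-03, -5.31653523e+01, -3.52913260e+01,  7.08268443e-02,
        2.12645321e-02, -2.19565912e-07]), 'eef_pos': array([ 149.75114024, -529.19380206,  224.41081634]), 'eef_rot': array([-3.14151436e+00,  8.94955189e-06,  2.75760423e-01]), 'wrist_force': array([ 0.37167847, -0.376143  ,  0.45952893]), 'moment': array([-0.02887875, -0.00020015, -0.01626648]), 'finger_force': 0.0, 'finger_gap': 94.0397134859158}
```

View pics/top.png

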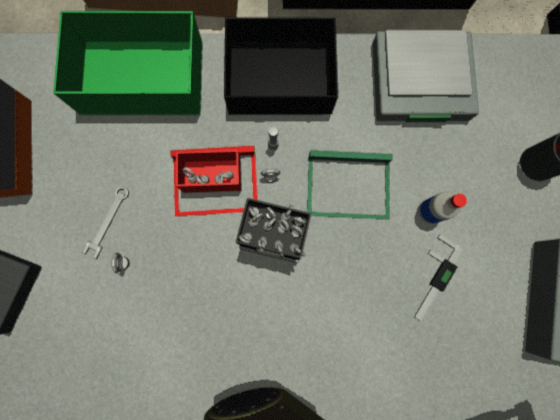

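View pics/scene.png

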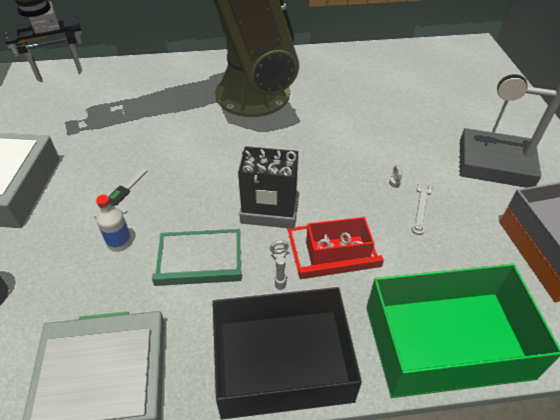

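Top view: the crate is at about (274,231) and its top is open, full of nuts. The green bay is at (350,185) on the right, and the eye nut is between the bays at (270,175). The scene view matches, and the start pose is well clear of everything.

Next I'll fit the crate and bay poses.

```bash
cat >> h.py <<'E'
from scipy.optimize import minimize
def box(x0,y0,z0,z1): return np.array([[sx*x0/2,sy*y0/2,z] for sx in(-1,1) for sy in(-1,1) for z in(z0,z1)])
def cratemask(c,p):
    m=np.zeros((420*4,560*4),np.uint8); R=np.array([[np.cos(p[2]),-np.sin(p[2]),0],[np.sin(p[2]),np.cos(p[2]),0],[0,0,1]])
    for b in(box(100,140,0,40),box(90,130,40,180)):
        q=proj(c,b@R.T+[p[0],p[1],0])
        cv2.fillConvexPoly(m,cv2.convexHull(np.round((q+.5)*4*16).astype(np.int32)),1,shift=4)
    return m
def fitcrate(cs,p0):
    ms=[cv2.resize(trace(c,'crate')[0]['region'].astype(np.uint8),None,fx=4,fy=4,interpolation=0) for c in cs]
    def f(v):
        p=[v[0],v[1],v[2]/100]; s=0
        for c,m in zip(cs,ms):
            k=cratemask(c,p); s-=(k&m).sum()/(k|m).sum()
        return s
    best=None
    for a in(-30,-15,0,15,30):
        v=np.array([p0[0],p0[1],p0[2]*100+a])
        r=minimize(f,v,method='Nelder-Mead',options=dict(initial_simplex=np.array([v,v+[20,0,0],v+[0,20,0],v+[0,0,10]]),xatol=.1,fatol=1e-5))
        if best is None or r.fun<best.fun: best=r
    return best.x[0],best.x[1],best.x[2]/100,-best.fun/len(cs)
E
python3 - <<'E'
from h import *
a=imaging.camera('top');b=imaging.camera('scene')
for cs in([a,b],[a],[b]): print(np.round(fitcrate(cs,[515,0,0]),3))
for c in(a,b):
    h=cv2.cvtColor(c['img'],cv2.COLOR_RGB2HSV)
    r=trace(c,'bay_green')[0]; x,y,w,hh=r['rect']
    g=((h[...,0]>50)&(h[...,0]<95)&(h[...,1]>80)).astype(np.uint8)
    z=np.zeros_like(g); z[int(y-hh/2-4):int(y+hh/2+5),int(x-w/2-4):int(x+w/2+5)]=1; g*=z
    ct,hi=cv2.findContours(g,cv2.RETR_CCOMP,cv2.CHAIN_APPROX_NONE)
    o=[k for k in range(len(ct)) if hi[0][k][3]>=0]; k=max(o,key=lambda k:cv2.contourArea(ct[k]))
    G=ground(c,ct[k][:,0])[:,:2].astype(np.float32)
    R=cv2.minAreaRect(G); print(R, cv2.boxPoints(R).round())
    O=max(ct,key=cv2.contourArea); print('outer',cv2.minAreaRect(ground(c,O[:,0])[:,:2].astype(np.float32)))
E
```

```text
[ 5.23699e+02 -1.35300e+00 -2.52000e-01  9.72000e-01]
[ 5.23266e+02 -2.15300e+00 -2.48000e-01  9.74000e-01]
[ 5.24909e+02 -6.58000e-01 -2.46000e-01  9.80000e-01]
((643.657470703125, -185.04638671875), (186.41427612304688, 140.92373657226562), 86.84874725341797) [[ 568. -274.]
 [ 709. -282.]
 [ 719.  -96.]
 [ 578.  -88.]]
outer ((648.559326171875, -188.57275390625), (204.38433837890625, 162.87924194335938), 86.88565826416016)
((634.0726318359375, -185.38876342773438), (186.47445678710938, 120.01899719238281), 86.99259948730469) [[ 569. -275.]
 [ 689. -282.]
 [ 699.  -95.]
 [ 579.  -89.]]
outer ((638.638916015625, -188.25233459472656), (204.68321228027344, 136.8993377685547), 86.83721923828125)
```

Request:
{"name": "arm_command", "arguments": {"steps": [[1, 0, 0, -60, 0], [1, 50, -40, -65, -6], [1, 100, -81, -65, -12], [1, 150, -122, -65, -18], [1, 200, -162, -65, -24], [1, 250, -203, -65, -30], [1, 300, -243, -65, -36], [1, 350, -284, -65, -42], [1, 400, -324, -65, -48], [1, 450, -365, -65, -54], [1, 503, -406, -65, -60], [1, 503, -406, -65, -60], [1, 503, -406, -65, -60], [1, 503, -406, -65, -60]], "force": 50}}

```text
clock: 3.05
eef_pos: [522.7, -2.7, 289.6]
eef_rot: [3.142, 0.0, 1.321]
wrist_force: [0.0, 0.4, -0.3]
finger_gap: 93.7
finger_force: 0.0
```

```bash
python3 - <<'E'
from h import *
a=imaging.camera('wrist');b=imaging.camera('scene')
s=monitor.read_state();print(s['eef_pos'],s['eef_rot'],s['wrist_force'])
im=a['img'].copy()
R=np.array([[np.cos(-.25),-np.sin(-.25),0],[np.sin(-.25),np.cos(-.25),0],[0,0,1]])
for z,x,y in((180,90,130),(40,100,140)):
    q=proj(a,np.array([[-x/2,-y/2,z],[x/2,-y/2,z],[x/2,y/2,z],[-x/2,y/2,z]])@R.T*[1,1,1]+[523.7,-1.4,0])
    cv2.polylines(im,[np.round(q).astype(int)],True,(255,0,0) if z>100 else (0,0,255),1)
cv2.imwrite('pics/w1.png',im[:,:,::-1])
print(np.round(fitcrate([b],[523,-1,-.25]),3)); print(-a['view'][:3,:3].T@a['view'][:3,3])
try: print(np.round(fitcrate([a],[523,-1,-.25]),3))
except Exception as e: print(e)
E
```

```text
[522.75337714  -2.82315105 289.76275285] [3.14111796e+00 3.15150890e-05 1.32094612e+00] [ 0.04597267 -0.76401035 -0.45946562]
[ 5.24369e+02 -6.64000e-01 -2.45000e-01  9.79000e-01]
[541.45099009  74.69661753 449.75395353]
[ 5.23432e+02 -7.56000e-01 -2.48000e-01  9.82000e-01]
```

View pics/w1.png

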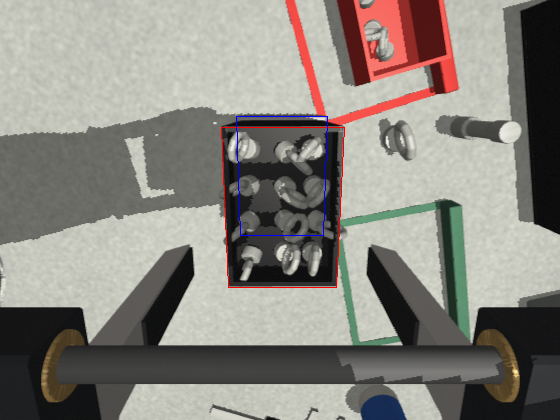

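The rim fits the predicted red outline, with corners near (222,126), (343,126), (337,287) and (229,287). Something pokes past the right rim near (337,232). I'll zoom in before descending.

```bash
python3 - <<'E'
from h import *
a=imaging.camera('wrist');b=imaging.camera('scene')
A=cv2.resize(a['img'][110:300,205:365],None,fx=2.5,fy=2.5,interpolation=cv2.INTER_CUBIC)
B=cv2.resize(b['img'][110:240,220:320],None,fx=3.6,fy=3.6,interpolation=cv2.INTER_CUBIC)
h=max(len(A),len(B));p=lambda m:np.pad(m,((0,h-len(m)),(0,0),(0,0)))
cv2.imwrite('pics/z.png',np.hstack([p(A),p(B)])[:,:,::-1])
E
```

```text
(no output)
```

View pics/z.png

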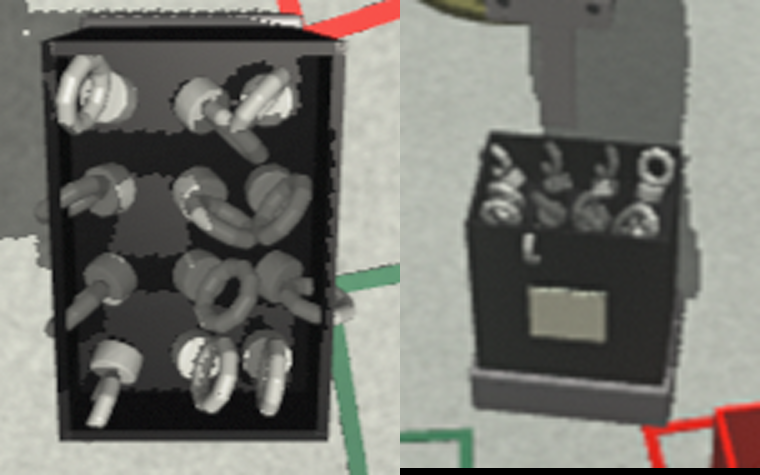

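A few nuts stick out slightly through the side walls, at crop (340,305), (45,210) and (55,330). Gripping 8 mm off centre in −y avoids them.

The tool can only point down and the gripper body sits 97 mm above the fingertips. Its body would therefore hit the 180 mm crate before a fingertip could reach the plinth. So I'll straddle the crate body (90 mm in a 94 mm opening), hold it upright and slide it flat.

Request:
{"name": "arm_command", "arguments": {"steps": [[1, -7, 0, 20, 0], [1, -7, 0, 50, 0], [1, -7, 0, 80, 0], [1, -7, 0, 88, 0], [1, -7, 0, 92, 0], [1, -7, 0, 95, 0], [1, -7, 0, 98, 0], [1, -7, 0, 98, 0]]}}

```text
clock: 4.35
eef_pos: [521.5, -8.4, 191.6]
eef_rot: [3.141, -0.0, 1.323]
wrist_force: [0.2, 0.8, 0.1]
finger_gap: 94.1
finger_force: 0.0
```

No contact with the tips below the rim. I'll go down the rest of the way and close.

Request:
{"name": "arm_command", "arguments": {"steps": [[1, 0, 0, 10, 0], [1, 0, 0, 20, 0], [1, 0, 0, 30, 0], [1, 0, 0, 40, 0], [1, 0, 0, 50, 0], [1, 0, 0, 60, 0], [1, 0, 0, 67, 0], [1, 0, 0, 72, 0], [1, 0, 0, 72, 0]]}}

```text
clock: 5.48
eef_pos: [521.4, -8.4, 119.2]
eef_rot: [-3.141, 0.0, 1.323]
wrist_force: [-0.1, 0.3, -0.2]
finger_gap: 93.9
finger_force: 0.0
```

Request:
{"name": "arm_command", "arguments": {"steps": [[0.9, 0, 0, 0, 0], [0.8, 0, 0, 0, 0], [0.7, 0, 0, 0, 0], [0.7, 0, 0, 0, 0], [0.7, 0, 0, 0, 0]], "force": 50}}

```text
clock: 6.1
eef_pos: [522.2, -8.6, 119.8]
eef_rot: [3.14, -0.0, 1.323]
wrist_force: [4.4, -1.8, -3.6]
finger_gap: 89.7
finger_force: 49.9
```

Request:
{"name": "arm_command", "arguments": {"steps": [[0.7, 0, 0, 0, 2], [0.7, 0, 0, 0, 4], [0.7, 0, 0, 0, 6], [0.7, 0, 0, 0, 8], [0.7, 0, 0, 0, 10], [0.7, 0, 0, 0, 12]]}}

```text
clock: 6.85
eef_pos: [520.6, -8.1, 119.6]
eef_rot: [-3.139, 0.001, 1.112]
wrist_force: [-5.2, 0.2, 4.1]
finger_gap: 89.8
finger_force: 49.9
```

```bash
python3 - <<'E'
from h import *
s=monitor.read_state();print(s['eef_pos'],s['eef_rot'],s['wrist_force'],s['moment'],s['joints'])
b=imaging.camera('scene');save(b,'s2.png');print(np.round(fitcrate([b],[523,-1,-.45]),3))
E
```

```text
[520.59521101  -8.12586374 119.59359037] [-3.13910851e+00  6.90064937e-04  1.11242159e+00] [-5.24097172  0.15026823  4.08241412] [0.76548211 1.67749143 0.76544673] [-8.60874925e-02  3.50246098e-01  1.71515215e+00  2.95911849e-04
  1.07875941e+00  3.72147969e-01]
[ 5.24757e+02 -3.44000e-01 -4.37000e-01  7.33000e-01]
```

Request:
{"name": "arm_command", "arguments": {"steps": [[0.7, 0, 0, 0, 3], [0.7, 0, 0, 0, 6], [0.7, 0, 0, 0, 9], [0.7, 0, 0, 0, 12], [0.7, 0, 0, 0, 15], [0.7, 0, 0, 0, 18], [0.7, 0, 0, 0, 21], [0.7, 0, 0, 0, 24], [0.7, 0, 0, 0, 27], [0.7, 0, 0, 0, 30], [0.7, 0, 0, 0, 33], [0.7, 0, 0, 0, 36], [0.7, 0, 0, 0, 39], [0.7, 0, 0, 0, 42], [0.7, 0, 0, 0, 43]]}}

```text
clock: 8.82
eef_pos: [520.8, -7.3, 119.6]
eef_rot: [-3.139, 0.001, 0.362]
wrist_force: [-4.6, 5.3, 2.0]
finger_gap: 89.9
finger_force: 49.9
```

Request:
{"name": "arm_command", "arguments": {"steps": [[0.7, 0, 2, 0, 0], [0.7, 0, 5, 0, 0], [0.7, 0, 9, 0, 0], [0.7, 0, 13, 0, 0], [0.7, 0, 17, 0, 0], [0.7, 0, 20, 0, 0]]}}

```text
clock: 9.57
eef_pos: [528.3, -25.7, 119.8]
eef_rot: [-3.139, -0.0, 0.363]
wrist_force: [0.3, 1.3, -12.9]
finger_gap: 90.1
finger_force: 50.0
```

```bash
python3 - <<'E'
from h import *
s=monitor.read_state();print(s['eef_pos'],s['eef_rot'],s['wrist_force'],s['moment'])
b=imaging.camera('scene');save(b,'s3.png')
E
```

```text
[528.29292461 -25.74130345 119.84506302] [-3.13915254e+00 -1.15944795e-04  3.62774042e-01] [  0.28052862   1.32720229 -12.87793653] [-0.66153364 -0.20704861  0.01713534]
```

View pics/s3.png

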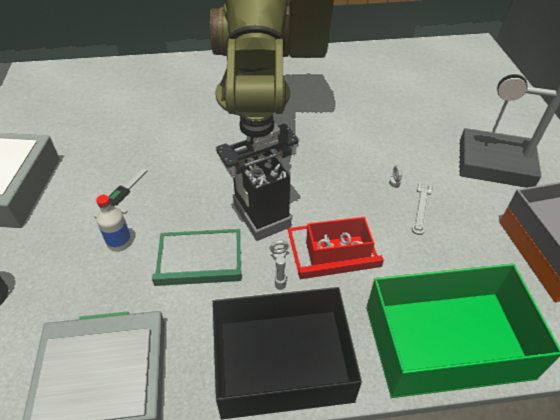

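The crate is upright and turned, at (262,195). The gripper is carrying some of its weight, so I'll add a 1 mm downward bias and continue along the crate's x.

Request:
{"name": "arm_command", "arguments": {"steps": [[0.7, 0, 5, 0.5, 0], [0.7, 0, 13, 1, 0], [0.7, 0, 21, 1, 0], [0.7, 0, 29, 1, 0], [0.7, 0, 37, 1, 0], [0.7, 0, 45, 1, 0], [0.7, 0, 53, 1, 0], [0.7, 0, 61, 1, 0], [0.7, 0, 69, 1, 0], [0.7, 0, 77, 1, 0], [0.7, 0, 85, 1, 0]]}}

```text
clock: 11.0
eef_pos: [559.1, -104.2, 120.0]
eef_rot: [-3.138, -0.002, 0.363]
wrist_force: [7.4, 15.2, 36.8]
finger_gap: 89.8
finger_force: 50.0
```

Request:
{"name": "arm_command", "arguments": {"steps": [[0.7, 0, 5, 0, 0], [0.7, 0, 13, 0, 0], [0.7, 0, 21, 0, 0], [0.7, 0, 29, 0, 0], [0.7, 0, 37, 0, 0], [0.7, 0, 45, 0, 0], [0.7, 0, 53, 0, 0], [0.7, 0, 61, 0, 0], [0.7, 0, 69, 0, 0], [0.7, 0, 77, 0, 0], [0.7, 0, 85, 0, 0], [0.7, 0, 85, 0, 0]]}}

```text
clock: 12.5
eef_pos: [589.8, -184.8, 119.9]
eef_rot: [-3.141, -0.002, 0.363]
wrist_force: [1.8, 10.1, 8.4]
finger_gap: 90.0
finger_force: 50.0
```

```bash
python3 - <<'E'
from h import *
s=monitor.read_state();print(s['eef_pos'],s['eef_rot'],s['wrist_force'],s['moment'])
b=imaging.camera('scene');save(b,'s4.png')
E
```

```text
[ 589.7621322  -184.82359384  119.86864187] [-3.14079521e+00 -2.23396466e-03  3.62810820e-01] [ 1.83104109 10.05161369  8.41001522] [ 1.39121531  0.29692678 -0.1173777 ]
```

View pics/s4.png

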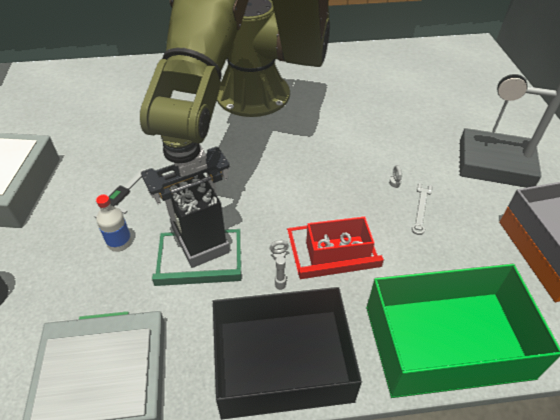

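The crate is upright at the bay mouth, around (197,220). Now I'll turn it square, 66° back.

Request:
{"name": "arm_command", "arguments": {"steps": [[0.7, 0, 0, 0, -3], [0.7, 0, 0, 0, -7], [0.7, 0, 0, 0, -11], [0.7, 0, 0, 0, -15], [0.7, 0, 0, 0, -19], [0.7, 0, 0, 0, -23], [0.7, 0, 0, 0, -27], [0.7, 0, 0, 0, -31], [0.7, 0, 0, 0, -35], [0.7, 0, 0, 0, -39], [0.7, 0, 0, 0, -43], [0.7, 0, 0, 0, -47], [0.7, 0, 0, 0, -51], [0.7, 0, 0, 0, -55], [0.7, 0, 0, 0, -59], [0.7, 0, 0, 0, -62], [0.7, 0, 0, 0, -65], [0.7, 0, 0, 0, -66], [0.7, 0, 0, 0, -66]]}}

```text
clock: 14.92
eef_pos: [589.2, -185.5, 119.8]
eef_rot: [3.141, -0.0, 1.515]
wrist_force: [-1.9, 4.0, 8.8]
finger_gap: 89.9
finger_force: 50.0
```

```bash
python3 - <<'E'
from h import *
s=monitor.read_state();print(s['eef_pos'],s['eef_rot'],s['wrist_force'],s['moment'])
b=imaging.camera('scene');c=imaging.camera('top')
print(np.round(fitcrate([b],[590,-180,-.05]),3))
H=np.array([654,-186]);co,si=np.cos(-.055),np.sin(-.055);R=np.array([[co,-si],[si,co]])
def draw(c):
    im=c['img'].copy()
    q=proj(c,np.c_[np.array([[-80,-90],[50,-90],[50,90],[-80,90]])@R.T+H,np.zeros(4)])
    return cv2.polylines(im,[np.round(q).astype(int)],True,(255,0,0),1)
A,B=[cv2.resize(m,None,fx=2.2,fy=2.2,interpolation=cv2.INTER_CUBIC) for m in(draw(b)[110:300,130:300],draw(c)[110:300,270:440])]
cv2.imwrite('pics/z5.png',np.hstack([A,B])[:,:,::-1])
E
```

```text
[ 589.20710954 -185.48671179  119.80862046] [ 3.14082703e+00 -4.33103387e-04  1.51476626e+00] [-1.87863209  4.02060778  8.81340559] [0.82811348 1.00182474 0.14303717]
[ 5.89142e+02 -1.77107e+02 -3.20000e-02  7.10000e-01]
```

View pics/z5.png

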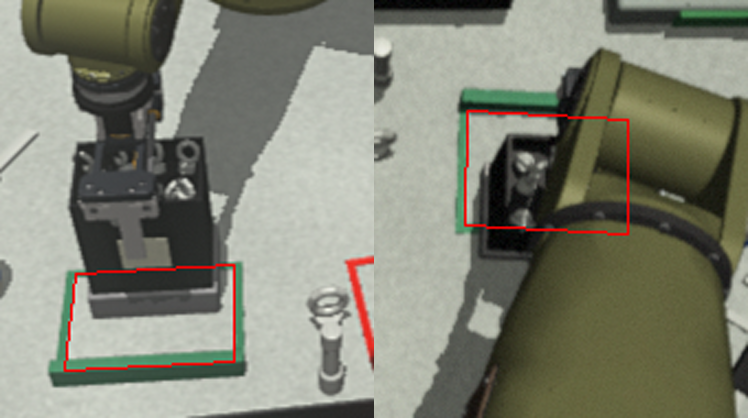

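The bay outline fits, and the crate is about 65 mm short and 5 mm off sideways. I'll slide it in and creep at the end.

Request:
{"name": "arm_command", "arguments": {"steps": [[0.7, 0, 3, 0, 0], [0.7, -1, 8, 0, 0], [0.7, -2, 14, 0, 0], [0.7, -3, 20, 0, 0], [0.7, -4, 26, 0, 0], [0.7, -4, 32, 0, 0], [0.7, -4, 38, 0, 0], [0.7, -4, 44, 0, 0], [0.7, -4, 49, 0, 0], [0.7, -4, 53, 0, 0], [0.7, -4, 56, 0, 0], [0.7, -4, 58, 0, 0]]}}

```text
clock: 16.58
eef_pos: [644.5, -193.6, 120.1]
eef_rot: [-3.136, 0.0, 1.514]
wrist_force: [-25.6, 1.4, 16.9]
finger_gap: 89.3
finger_force: 50.0
```

Request:
{"name": "arm_command", "arguments": {"steps": [[0.7, 0, 1, 0, 0], [0.7, 0, 2, 0, 0], [0.7, 0, 3, 0, 0], [0.7, 0, 4, 0, 0]]}}

```text
clock: 17.08
eef_pos: [648.0, -193.9, 120.2]
eef_rot: [-3.135, 0.0, 1.514]
wrist_force: [-31.0, 1.8, 25.1]
finger_gap: 89.6
finger_force: 50.0
```

Request:
{"name": "arm_command", "arguments": {"steps": [[0.7, 0, 1, -0.5, 0], [0.7, 0, 2, -0.5, 0], [0.7, 0, 3, -0.5, 0]]}}

```text
clock: 17.45
eef_pos: [650.9, -193.9, 120.2]
eef_rot: [-3.134, -0.0, 1.514]
wrist_force: [-22.6, 1.6, 18.3]
finger_gap: 89.9
finger_force: 50.0
```

Request:
{"name": "arm_command", "arguments": {"steps": [[0.7, 0, 1, 0, 0], [0.7, 0, 2, 0, 0]]}}

```text
clock: 17.7
eef_pos: [653.4, -194.0, 120.1]
eef_rot: [-3.136, -0.0, 1.514]
wrist_force: [-23.1, 0.4, 16.4]
finger_gap: 90.0
finger_force: 50.0
```

Request:
{"name": "arm_command", "arguments": {"steps": [[0.7, 0, 1, 0, 0], [0.7, 0, 1, 0, 0]]}}

```text
clock: 17.95
eef_pos: [654.3, -194.1, 120.1]
eef_rot: [-3.135, -0.0, 1.514]
wrist_force: [-23.4, 0.5, 18.0]
finger_gap: 89.9
finger_force: 50.0
```

Request:
{"name": "arm_command", "arguments": {"steps": [[0.7, 0, 1, 0, 0], [0.7, 0, 1, 0, 0]]}}

```text
clock: 18.2
eef_pos: [655.5, -194.1, 120.1]
eef_rot: [-3.136, -0.0, 1.514]
wrist_force: [-22.0, 0.4, 16.3]
finger_gap: 89.6
finger_force: 50.0
```

Request:
{"name": "arm_command", "arguments": {"steps": [[0.7, 0, 1, 0, 0], [0.7, 0, 1, 0, 0]]}}

```text
clock: 18.45
eef_pos: [656.3, -194.2, 120.1]
eef_rot: [-3.135, -0.0, 1.514]
wrist_force: [-23.7, 1.0, 16.9]
finger_gap: 89.7
finger_force: 50.0
```

Request:
{"name": "arm_command", "arguments": {"steps": [[0.7, 0, 1, 0, 0], [0.7, 0, 1, 0, 0]]}}

```text
clock: 18.7
eef_pos: [657.4, -194.3, 120.1]
eef_rot: [-3.136, -0.0, 1.514]
wrist_force: [-22.1, 0.3, 16.9]
finger_gap: 89.6
finger_force: 50.0
```

Request:
{"name": "arm_command", "arguments": {"steps": [[0.7, 0, 1, 0, 0], [0.7, 0, 1, 0, 0]]}}

```text
clock: 18.95
eef_pos: [657.7, -194.3, 120.2]
eef_rot: [-3.133, -0.0, 1.514]
wrist_force: [-28.9, 1.3, 20.3]
finger_gap: 90.0
finger_force: 50.0
```

```bash
python3 - <<'E'
from h import *
s=monitor.read_state();print(s['eef_pos'],s['wrist_force'],s['moment'])
b=imaging.camera('scene')
cv2.imwrite('pics/z6.png',cv2.resize(b['img'][140:300,140:290],None,fx=4,fy=3.7,interpolation=cv2.INTER_CUBIC)[:,:,::-1])
E
```

```text
[ 657.70823044 -194.30370128  120.18159183] [-28.86640366   1.34260841  20.27535021] [0.55724535 6.38004084 0.44042808]
```

View pics/z6.png

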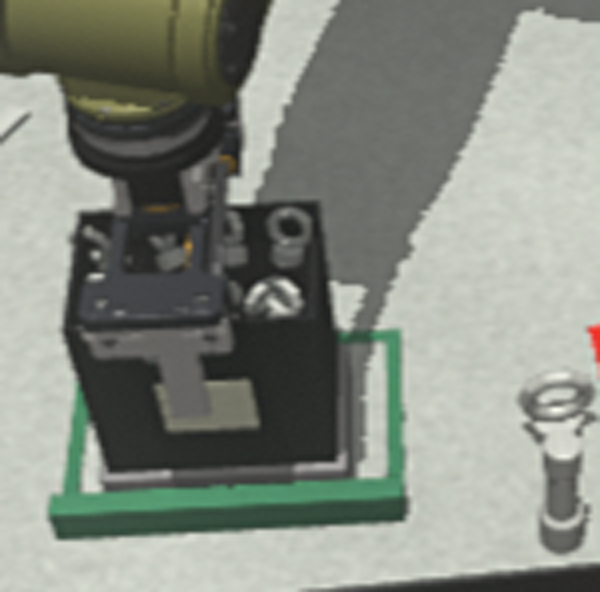

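The crate is at the bar (crop bottom edge about 480) and inside the tape. The last 1 mm step moved it only 0.3 mm and the force rose. I'll confirm with one more step, unload, release and go straight up.

Request:
{"name": "arm_command", "arguments": {"steps": [[0.7, 0, 0.7, 0, 0], [0.7, 0, 0.7, 0, 0]]}}

```text
clock: 19.25
eef_pos: [657.9, -194.4, 120.3]
eef_rot: [-3.132, -0.0, 1.514]
wrist_force: [-33.4, 0.9, 23.6]
finger_gap: 89.9
finger_force: 50.0
```

Request:
{"name": "arm_command", "arguments": {"steps": [[0.7, 0, -1, 0, 0], [0.8, 0, -1, 0, 0], [0.9, 0, -1, 0, 0], [1, 0, -1, 0, 0], [1, 0, -1, 0, 0], [1, 0, -1, 0, 0]]}}

```text
clock: 20.0
eef_pos: [659.0, -194.4, 119.9]
eef_rot: [-3.138, 0.0, 1.514]
wrist_force: [-13.4, -0.6, 11.0]
finger_gap: 93.8
finger_force: 7.1
```

Request:
{"name": "arm_command", "arguments": {"steps": [[1, 0, -1, 0, 0], [1, 0, -2, 0, 0], [1, 0, -2, 0, 0]]}}

```text
clock: 20.38
eef_pos: [658.4, -193.7, 119.0]
eef_rot: [3.141, -0.0, 1.515]
wrist_force: [0.1, -0.2, -0.7]
finger_gap: 93.9
finger_force: 0.0
```

Request:
{"name": "arm_command", "arguments": {"steps": [[1, 0, 0, -4, 0], [1, 0, 0, -10, 0], [1, 0, 0, -20, 0], [1, 0, 0, -30, 0], [1, 0, 0, -40, 0]]}}

```text
clock: 21.0
eef_pos: [658.4, -193.9, 159.9]
eef_rot: [3.141, 0.0, 1.515]
wrist_force: [-0.9, 1.2, 0.4]
finger_gap: 94.1
finger_force: 0.0
```

Request:
{"name": "arm_command", "arguments": {"steps": [[1, 0, 0, -15, 0], [1, 0, 0, -35, 0], [1, 0, 0, -60, 0], [1, 0, 0, -90, 0], [1, 0, 0, -120, 0], [1, 0, -50, -140, 0], [1, 0, -100, -140, 0], [1, 0, -150, -140, 0], [1, 0, -200, -140, 0], [1, 0, -250, -140, 0], [1, 0, -250, -140, 0], [1, 0, -250, -140, 0]]}}

```text
clock: 22.5
eef_pos: [409.2, -180.1, 299.8]
eef_rot: [3.14, 0.001, 1.515]
wrist_force: [-0.7, -0.5, -0.3]
finger_gap: 94.5
finger_force: 0.0
```

```bash
python3 - <<'E'
from h import *
s=monitor.read_state();print(s['eef_pos'],s['wrist_force'],s['clock'])
b=imaging.camera('scene');c=imaging.camera('top')
for cs in([b],[c]): print(np.round(fitcrate(cs,[655,-186,-.05]),3))
for k in (b,c):
  for n in['reject_bin','eye_nut_a_mid','plug_gauge_mid','solvent_mid']: print(n,[np.round(r['rect'][:2]) for r in find_in(k,n)[:2]])
A,B=[cv2.resize(m,None,fx=2.2,fy=2.2,interpolation=cv2.INTER_CUBIC) for m in(b['img'][110:300,130:300],c['img'][110:300,270:440])]
cv2.imwrite('pics/z7.png',np.hstack([A,B])[:,:,::-1])
E
```

```text
[ 409.20525312 -180.06105256  299.76720943] [-0.67790578 -0.46441619 -0.29264047] 22.5
[ 6.53303e+02 -1.86659e+02 -5.50000e-02  9.07000e-01]
[ 6.55579e+02 -1.87086e+02 -6.60000e-02  9.74000e-01]
reject_bin [array([338., 241.])]
eye_nut_a_mid [array([280., 248.])]
plug_gauge_mid [array([281., 275.])]
solvent_mid [array([114., 223.])]
reject_bin [array([208., 172.]), array([350., 187.])]
eye_nut_a_mid [array([270., 177.])]
plug_gauge_mid [array([275., 137.])]
solvent_mid [array([442., 210.])]
```

View pics/z7.png

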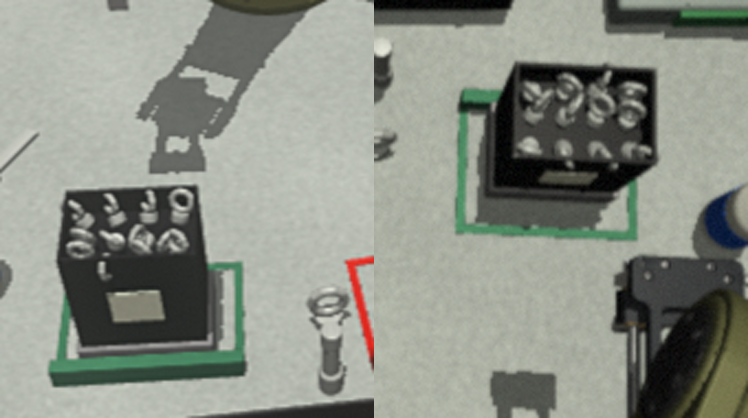

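The crate is square in the bay against the bar, within about 2 mm of home by the fit, and the nearby bin, eye nut, gauge and bottle haven't moved. The gripper is clear.

```bash
python3 -c "
from h import *
print(job.sign_off())"
```

```text
the job is handed in; nothing more can be done
None
```

The crate is in the green bay, square and back against the stop bar, with the arm clear and the job handed in (no verdict came back); because the tool only points down, I couldn't push it low at the base, so I slid it flat while gripping its sides about 120 mm up, never raised, though the gripper briefly carried part of its weight.

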